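# Air the wide culture chamber with its treadle lever

### The job

Air out the wider of the two clear culture chambers: press its lever down with the fingertips all the way to its stop so that the lid stands fully open, keep it open for three seconds, then ease the lever back up so that the lid closes without slamming, and take the hand away. Do not touch the lid itself, leave the narrow chamber shut, and do not pick up or disturb anything else on the bench.

Things in the scene. Friction and masses are not known exactly. Their poses are not given: they have to be found in the camera images.
- wide: the wide culture chamber: white plinth 60 mm high with a clear box on it, 180 mm deep (x), 260 mm wide (y), lid top 166 mm above its underside. Fixed; screw feet hold its underside 0 to 30 mm above the table (varies). Origin: centre of its underside; x from the lever side to the lid hinge, z up; turned up to 0.25 rad. Its lever sticks out of the front, towards the robot
- narrow: the narrow culture chamber: same build, depth and height on its own feet (set separately), but only 150 mm wide; to be left shut. Origin and axes as on the wide one. Either chamber may stand on the left or the right
- wide_pad (a point): centre of the ribbed area on top of the wide chamber's lever, where it is pressed: 187 mm from the chamber's origin along the chamber's own -x, 105 mm from the lever's pivot, 97 mm in front of the front wall. It moves with the lever, almost straight down: 74 mm above the chamber's underside at rest, 32 mm when fully pressed
- wide_lever (a joint): angle (rad) of the wide chamber's lever, a metal treadle plate 90 mm wide, 6 mm thick, sticking out 130 mm: 0 at rest (free end 0.2 rad up), 0.40 at the hard stop (0.2 rad down). A hidden link turns the lid 2.625 times as far. Only the lid's weight brings it back: 2 to 10 N on the ribbed area moves and holds it; let go, it flies up and the lid slams
- wide_lid (a joint): opening angle (rad) of the wide chamber's lid: 0 shut, 1.05 fully open; hinged at the far (+x) rim, its front edge swings up and away from the robot to 320 mm above the chamber's underside. Left to itself it falls shut at well over 3 rad/s; brought down over some two seconds or more it closes softly
- wide_cover: the wide chamber's lid itself, a clear 180 x 260 mm plate with a metal frame; its origin is the middle of its front (lever-side) edge, 161 mm above the chamber's underside when shut, the plate stretching 180 mm along its own +x to the hinge
- narrow_pad (a point): centre of the ribbed area on top of the narrow chamber's lever, where it is pressed: 187 mm from the chamber's origin along the chamber's own -x, 105 mm from the lever's pivot, 97 mm in front of the front wall. It moves with the lever, almost straight down: 74 mm above the chamber's underside at rest, 32 mm when fully pressed
- narrow_lid (a joint): opening angle (rad) of the narrow chamber's lid, 0 shut; linked to its own lever in the same way
- media_bottle: amber glass bottle with black cap, 60 mm diameter, 140 mm tall, stands between the two levers; loose; origin at the centre of its underside
- dish_stack: stack of three culture dishes, 63 mm diameter, 36 mm tall; loose; origin at the centre of its underside
- tip_box: grey pipette-tip box with clear lid, 62 x 77 x 56 mm tall; loose; origin at the centre of its underside
- tube_rack: white rack with eight small tubes, 50 x 110 mm, 62 mm tall; loose; origin at the centre of its underside
- beaker: empty glass beaker, 70 mm diameter, 90 mm tall; loose; origin at the centre of its underside
- timer: flat white timer, 60 x 60 x 22 mm; loose; origin at the centre of its underside

How it is judged:
On the way, in this order (a step that is already met when the one before it is completed fails the run):
1. the wide chamber's lid stands fully open (0.97 rad or more) for 2.5 s without a break (value of joint wide_lid above 0.97 rad), for 2.5 s.
2. after that the wide lid is shut again (value of joint wide_lid below 0.03 rad), for 0.2 s.
At the end, for the whole second after the job is handed in: the wide lid is shut (within 0.03 rad) and its lever back at rest (within 0.02 rad), the narrow lid shut (within 0.05 rad), all loose things within 30 mm of where they stood (value of joint wide_lid below 0.03 rad and value of joint wide_lever below 0.02 rad and value of joint narrow_lid below 0.05 rad and distance of each of media_bottle, dish_stack, tip_box, tube_rack, beaker, timer from where it was at the start of the episode below 0.03 m); the robot touches nothing.
It fails at once if the wide lid slams or is let fall: it moves shut at over 1.8 rad/s within the last 0.2 rad, or at over 3 rad/s anywhere ((value of joint wide_lid below 0.2 rad and velocity of joint wide_lid below -1.8 rad/s) or velocity of joint wide_lid below -3 rad/s).
It fails at once if the robot touches the wide lid itself (contact force between any of the fingers, the arm and wide_cover above 1 N).
It fails at once if the narrow chamber's lid is opened (over 0.1 rad) (value of joint narrow_lid above 0.1 rad).
It fails at once if a loose thing is picked up, knocked over or pushed more than 30 mm (distance of any of media_bottle, dish_stack, tip_box, tube_rack, beaker, timer from where it was at the start of the episode above 0.03 m or angle between any of media_bottle, dish_stack, tip_box, tube_rack, beaker, timer's own z axis and vertical above 0.4 rad).
It also fails if it takes over 48 s, if anything falls off the work surface, if the arm or the gripper's body presses on something with over 40 N, if the wrist force passes 120 N, or if a joint passes its speed limit or range.

### The arm

A 6-joint arm with a two-finger parallel gripper is mounted at the origin on the work surface. World frame = base frame: x ahead of the robot, y to its left, z up, the work surface at z = 0. Lengths are in m, angles in rad, forces in N, time in s.
With the tool pointing down it reaches from about 0.35 to 0.85 m from the base axis. Payload 8.1 kg.
Tool frame: the origin (TCP) lies where the fingers leave the gripper's body, on its centre line; the fingertips stand 84 mm ahead of it and the grasp point (between the pads) lies 65 mm ahead of it; z points along the fingers, y is the line along which they close (so a half turn about z gives the same grasp; the last joint's range is limited). The gripper opens to 93 mm and grips with 3 to 60 N. Pads are 15 mm wide; open, the fingers measure 128 mm over their backs; the gripper's body (75 mm by 188 mm) begins 65 mm behind the grasp point.
Start: joints at [-1.353, 0.13, 1.488, -0, 1.523, -0.085], TCP at [0.179, -0.573, 0.303] pointing down, gripper open.
Joint ranges: [-2.96, 2.96], [-0.89, 2.26], [0.02, 2.5], [-1.34, 4.48], [0, 2.73], [-2.66, 2.66]. Speed limits (rad/s): [2.39, 2.39, 2.79, 3.14, 3.14, 3.14].

### API

Orientations are given as a rotation vector (axis times angle).
In Python, from plant import robot gives the robot as it stands.
- The arm moves only by the shell command python3 -m jog 'ROWS' [FORCE]. ROWS is text: rows parted by semicolons, each of 5 numbers parted by spaces: the opening, from 0 (shut) to 1 (fully open), then the shift along the tool's x, y, z in m, then the turn about the tool's z in degrees. A call has 1 to 10 rows; each row shifts and turns the commanded pose from where the row before left it, along the tool's axes as they then stand; what a row does not reach is not made up. A row lasts 1/12 s, in which the tool goes at most 41.7 mm and 7.16 degrees, less where a joint would pass 70% of its speed; a pose out of reach is approached as far as the arm can. A call with a gripper value outside its range is refused whole. The fingers move at their own pace and stop on an object; FORCE is the grip in N (left out, the last holds). Time passes only in rows, so rows that do not move let the fingers close. It gives the time, the measured TCP pose, the force, the opening and the grip force at its end, in the units of the state.
- robot.read_state(): the state, without advancing time (a new reading comes with each control period).
- robot.read_camera(name): name is "scene" or "top" or "wrist"; returns a dict with "color" (420x560x3 uint8, red, green, blue), "intrinsics" (3x3 intrinsics, pixels), "pose" (4x4, takes a point from camera to world coordinates); the wrist camera has in their place "tool_from_camera" (4x4, takes a point from camera to tool coordinates, whose origin is the TCP and whose axes are the flange's). Camera axes: x right, y down, z forward; pixel columns grow to the right and rows downward; lengths in m; the calibration is good to about 2 mm. A picture is of the moment at which its call begins: read the wrist's pose just before it. There is no depth.
- robot.close_job(): hands the job in; it is judged then, once.
The state is a dict: "t": time; "q": joint angles; "dq": joint speeds; "joint_torque": joint torques, N m; "tool_pos": TCP position; "orientation": TCP orientation; "force": force on the tool from outside, world axes, zero at the start; "wrist_torque": the same for the moment, N m; "opening": finger opening in m; "gripper_force": force on a finger pad.
Only numpy, scipy, OpenCV 4.12 (cv2) and the standard library are available. Lean on these libraries where they do the work, as an engineer would, in place of code of your own. Each camera call takes 0.05 s, during which the arm holds its last target. There are 200 camera calls.

## Working session

There is one attempt and no reset: what is moved stays moved. The work goes in short steps, Python scripts to look and compute and a shell command to move; the robot and the scene stay as the last step left them, time stands still between calls to the robot, and variables do not carry over. Pictures are saved under pics/ and viewed, at most 10 in all, crops included, and the job is handed in when it is done.

```bash
mkdir -p pics
python3 - <<'E'
from plant import robot
import cv2,pickle
d={}
for n in ("scene","top"):
    c=robot.read_camera(n); d[n]=c; cv2.imwrite(f"pics/{n}0.png",c["color"][:,:,::-1]); print(n,c["intrinsics"].round(1).tolist(),c["pose"].round(3).tolist())
pickle.dump(d,open("cams.pkl","wb"))
s=robot.read_state();print(s["t"],s["tool_pos"],s["orientation"],s["force"])
E
```

```text
scene [[430.4, 0.0, 285.4], [0.0, 430.4, 208.1], [0.0, 0.0, 1.0]] [[0.71, 0.528, -0.467, 1.223], [0.704, -0.524, 0.479, -0.665], [0.008, -0.669, -0.744, 1.183], [0.0, 0.0, 0.0, 1.0]]
top [[429.6, 0.0, 280.4], [0.0, 429.6, 211.1], [0.0, 0.0, 1.0]] [[0.006, -0.997, 0.073, 0.463], [-1.0, -0.005, 0.009, -0.028], [-0.008, -0.073, -0.997, 1.429], [0.0, 0.0, 0.0, 1.0]]
0.1 [ 0.17886632 -0.5723334   0.30179079] [-3.10401688e+00 -4.73574586e-01  1.69421656e-04] [0.52900596 0.14070086 0.00923644]
```

View pics/scene0.png

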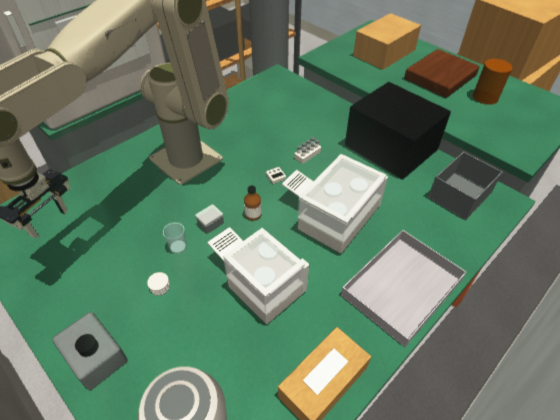

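View pics/top0.png

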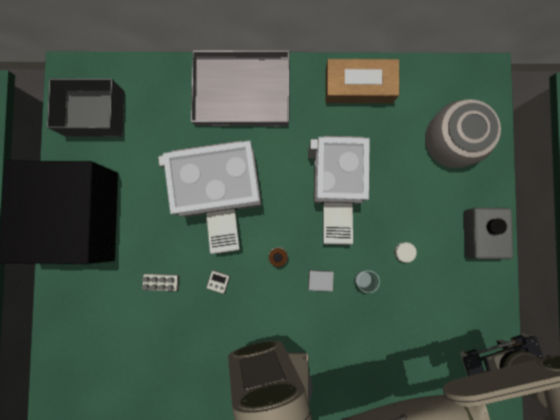

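The wide chamber is on the left, with its lever at about top (223,235). The narrow one is on the right with its lever at (338,225). The bottle is at (278,258) and the timer at (218,282). Next I'll enlarge crops of both views.

Run:
```python
import cv2,numpy as np
a=cv2.imread("pics/top0.png")[130:300,150:300]; b=cv2.imread("pics/scene0.png")[150:250,240:400]
cv2.imwrite("pics/c1.png",cv2.resize(a,None,fx=3.5,fy=3.5,interpolation=2))
cv2.imwrite("pics/c2.png",cv2.resize(b,None,fx=5,fy=5,interpolation=2))
```

```text
(no output)
```

View pics/c1.png

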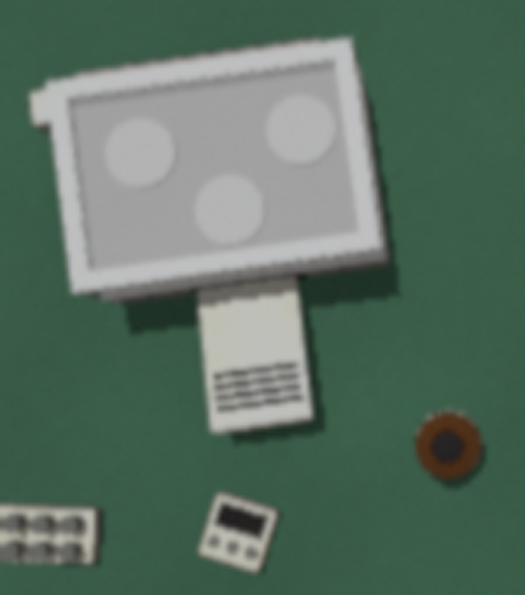

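View pics/c2.png

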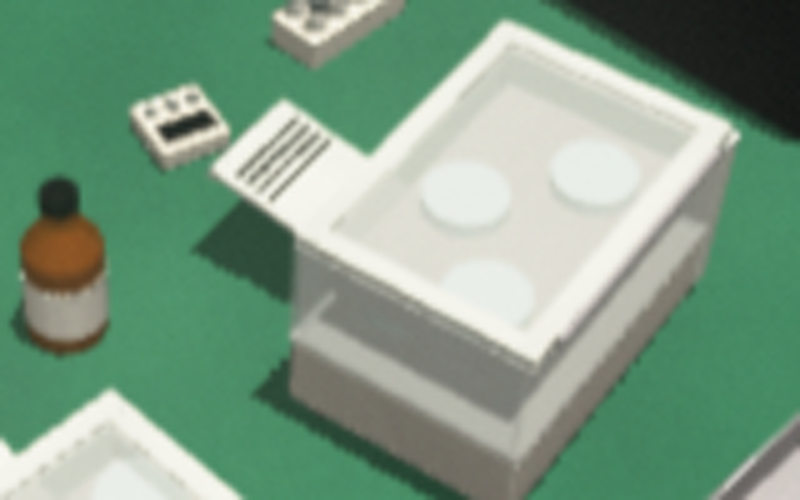

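```bash
cat > fit.py <<'E'
import numpy as np,pickle
from scipy.optimize import least_squares
d=pickle.load(open("cams.pkl","rb"))
def proj(c,P):
    T=np.linalg.inv(c["pose"]);p=P@T[:3,:3].T+T[:3,3];u=p@c["intrinsics"].T;return u[:,:2]/u[:,2:]
L=np.array([[-.09,.13,.166],[-.09,-.13,.166],[.09,-.13,.166],[.09,.13,.166],[-.187,0,.074]])
top=np.array([[70,293],[385,250],[352,40],[48,85],[257,388]])/3.5+[150,130]
sc=np.array([[508,20],[295,235],[540,360],[735,135],[283,158]])/5+[240,150]
def W(v,L):
    x,y,a,h=v;c,s=np.cos(a),np.sin(a);return L@np.array([[c,-s,0],[s,c,0],[0,0,1]]).T+[x,y,h]
f=lambda v:np.r_[proj(d["top"],W(v,L))-top,proj(d["scene"],W(v,L))-sc].ravel()
r=least_squares(f,[.6,.15,0,.015],loss="soft_l1")
print(r.x.round(4),f(r.x).reshape(-1,2).round(1).tolist()); print("pad",W(r.x,L[4:]).round(4))
def tri(a,b):
    g=lambda p:np.r_[proj(d["top"],p[None])[0]-a,proj(d["scene"],p[None])[0]-b]
    s=least_squares(g,[.5,.1,.05]);return s.x.round(3),s.fun.round(1)
print("pad tri",tri(top[4],sc[4]))
for n,a,b in (("cap",(447,447),(58,192)),("timer",(238,532),(180,122))):
    print(n,tri(np.array(a)/3.5+[150,130],np.array(b)/5+[240,150]))
E
python3 fit.py
```

```text
[0.655  0.1902 0.1438 0.0082] [[0.3, -0.5], [-1.9, -0.4], [-0.6, -0.2], [-0.6, -1.0], [-0.6, -0.7], [-1.2, 0.5], [-0.9, -0.1], [-2.1, 0.5], [-1.3, -1.4], [-0.3, 0.3]]
pad [[0.47   0.1634 0.0822]]
pad tri (array([0.469, 0.163, 0.083]), array([-0.4, -0.4, -0.6,  0.1]))
cap (array([ 0.419, -0.008,  0.135]), array([-0.3, -0.3, -0.5,  0. ]))
timer (array([0.335, 0.188, 0.011]), array([-0.4, -0.3, -0.6,  0.1]))
```

```bash
python3 -m jog '0 0 -0.01 0 4.5; 0 0.01 -0.02 0 4.6; 0 0.028 -0.028 0 0; 0 0.028 -0.028 0 0; 0 0.028 -0.028 0 0; 0 0.028 -0.028 0 0; 0 0.028 -0.028 0 0; 0 0.028 -0.028 0 0; 0 0.028 -0.028 0 0; 0 0.028 -0.028 0 0' 20
cat > rel.py <<'E'
import numpy as np,sys
from plant import robot
from scipy.spatial.transform import Rotation as R
s=robot.read_state();M=R.from_rotvec(s["orientation"]).as_matrix()
t=np.array(eval(sys.argv[1]))
print("t",s["t"],"pos",s["tool_pos"].round(4),"xang",np.arctan2(M[1,0],M[0,0]).round(4),"zaxis",M[:,2].round(3),"F",s["force"].round(2),"shift",(M.T@(t-s["tool_pos"])).round(4),"q",s["q"].round(2))
E
python3 rel.py '[0.47,0.163,0.25]'
```

```text
t: 0.93
tool_pos: [0.3714, -0.2858, 0.3025]
orientation: [-3.133, -0.225, 0.0]
force: [0.8, -0.3, -0.9]
opening: 0.0311
gripper_force: 0.0
t 0.9333 pos [ 0.3714 -0.2858  0.3025] xang 0.1437 zaxis [-0.  0. -1.] F [ 0.8  -0.32 -0.92] shift [ 0.1619 -0.43    0.0526] q [-0.77 -0.23  1.84  0.    1.54  0.66]
```

```bash
python3 -m jog '0 0.02 -0.034 0 0; 0 0.02 -0.034 0 0; 0 0.02 -0.034 0 0; 0 0.02 -0.034 0 0; 0 0.02 -0.034 0 0; 0 0.015 -0.036 0 0; 0 0.012 -0.036 0 0; 0 0.01 -0.036 0 0; 0 0.01 -0.036 0 0; 0 0.005 -0.036 0 0' && python3 -m jog '0 0.005 -0.036 0 0; 0 0.003 -0.026 0 0; 0 0 -0.012 0.01 0; 0 0 0 0.02 0; 0 0 0 0.015 0; 0 0 0 0 0; 0 0 0 0 0'
python3 rel.py '[0.47,0.163,0.178]'
python3 - <<'E'
from plant import robot
import cv2
cv2.imwrite("pics/w1.png",robot.read_camera("wrist")["color"][:,:,::-1])
E
```

```text
t: 1.77
tool_pos: [0.471, 0.0825, 0.3024]
orientation: [-3.133, -0.226, 0.0]
force: [0.2, -0.5, -0.6]
opening: 0.0003
gripper_force: 0.0
t: 2.35
tool_pos: [0.4675, 0.1543, 0.2563]
orientation: [3.133, 0.225, -0.005]
force: [-0.2, 0.2, 0.4]
opening: 0.0003
gripper_force: 0.0
t 2.35 pos [0.4675 0.1543 0.2563] xang 0.1436 zaxis [-0.003 -0.001 -1.   ] F [-0.18  0.23  0.44] shift [ 0.004  -0.0083  0.0783] q [ 0.21 -0.14  1.84 -0.    1.44  1.64]
```

View pics/w1.png

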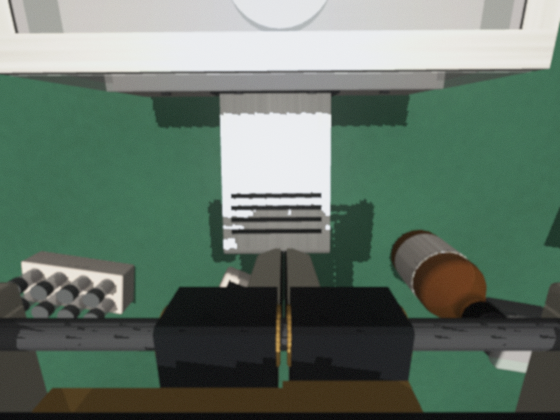

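Lever centre is at col 276, the closed fingers are at col 283 and the lever is square to the tool, which agrees with the fit. Next: centre over the lever and descend.

```bash
python3 -m jog '0 0.004 -0.008 0.02 0; 0 0 0 0.03 0; 0 0 0 0.018 0; 0 0 0 0.005 0; 0 0 0 0.005 0; 0 0 0 0.005 0; 0 0 0 0.005 0; 0 0 0 0 0'; python3 rel.py '[0.47,0.163,0.124]'
```

```text
t: 3.07
tool_pos: [0.472, 0.1634, 0.1708]
orientation: [-3.133, -0.225, -0.004]
force: [-0.0, -0.2, 4.7]
opening: 0.0003
gripper_force: 2.2
t 3.0667 pos [0.472  0.1634 0.1708] xang 0.1437 zaxis [ 0.002  0.    -1.   ] F [-0.02 -0.23  4.73] shift [-0.0022  0.0001  0.0468] q [ 0.23 -0.04  1.91 -0.    1.27  1.66]
```

```bash
python3 -m jog '0 0 0 0.006 0; 0 0 0 0.006 0; 0 0 0 0.006 0; 0 0 0 0.006 0; 0 0 0 0.006 0; 0 0 0 0.006 0; 0 0 0 0 0; 0 0 0 0 0'; python3 rel.py '[0.47,0.163,0.124]'
```

```text
t: 3.73
tool_pos: [0.4715, 0.1635, 0.1345]
orientation: [-3.133, -0.226, -0.001]
force: [-1.5, -0.5, 1.8]
opening: 0.0005
gripper_force: 1.0
t 3.7333 pos [0.4715 0.1635 0.1345] xang 0.1439 zaxis [ 0.001  0.    -1.   ] F [-1.54 -0.52  1.81] shift [-0.0015  0.0003  0.0105] q [0.23 0.01 1.94 0.   1.2  1.66]
```

```bash
python3 -m jog '0 0 0 0.003 0; 0 0 0 0.003 0; 0 0 0 0 0'; python3 rel.py '[0.47,0.163,0.124]';  python3 -m jog '0 0 0 0.002 0; 0 0 0 0.001 0; 0 0 0 0 0'; python3 rel.py '[0.47,0.163,0.124]'
```

```text
t: 3.98
tool_pos: [0.472, 0.1636, 0.1321]
orientation: [3.133, 0.226, 0.002]
force: [-19.8, -5.3, 38.0]
opening: 0.0005
gripper_force: 20.7
t 3.9833 pos [0.472  0.1636 0.1321] xang 0.1442 zaxis [ 0.001 -0.    -1.   ] F [-19.84  -5.29  38.02] shift [-0.0021  0.0003  0.0081] q [ 0.23  0.01  1.94 -0.    1.19  1.66]
t: 4.23
tool_pos: [0.4722, 0.1637, 0.1317]
orientation: [3.133, 0.227, 0.002]
force: [-32.0, -9.0, 63.0]
opening: 0.0006
gripper_force: 34.8
t 4.2333 pos [0.4722 0.1637 0.1317] xang 0.1445 zaxis [ 0.001 -0.    -1.   ] F [-32.01  -8.95  62.98] shift [-0.0023  0.0004  0.0077] q [ 0.23  0.02  1.93 -0.    1.19  1.66]
```

Hard stop reached (force rose to 63 N at z 0.132). I'll ease off to a light press, look, then hold.

```bash
python3 -m jog '0 0 0 -0.002 0; 0 0 0 -0.002 0; 0 0 0 0 0; 0 0 0 0 0'
python3 - <<'E'
from plant import robot
import cv2
im=robot.read_camera("scene")["color"][:,:,::-1][60:270,200:420]
cv2.imwrite("pics/s2.png",cv2.resize(im,None,fx=2.6,fy=2.6,interpolation=2))
E
```

```text
t: 4.57
tool_pos: [0.4719, 0.1636, 0.1323]
orientation: [3.133, 0.226, 0.002]
force: [-14.1, -3.9, 29.0]
opening: 0.0004
gripper_force: 15.6
```

View pics/s2.png

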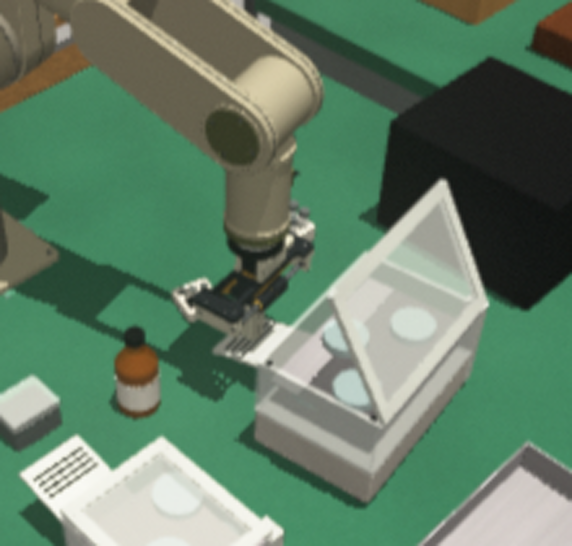

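The lid of the wide chamber stands fully open (edge at 440,185 in the crop) and the narrow one is shut. Holding for over 3 s.

```bash
Z='0 0 0 0 0'; python3 -m jog '0 0 0 -0.001 0; 0 0 0 0 0; 0 0 0 0 0; 0 0 0 0 0; 0 0 0 0 0; 0 0 0 0 0; 0 0 0 0 0; 0 0 0 0 0; 0 0 0 0 0; 0 0 0 0 0'; for i in 1 2 3; do python3 -m jog '0 0 0 0 0; 0 0 0 0 0; 0 0 0 0 0; 0 0 0 0 0; 0 0 0 0 0; 0 0 0 0 0; 0 0 0 0 0; 0 0 0 0 0; 0 0 0 0 0; 0 0 0 0 0'|tail -9|egrep "t:|tool_pos|^force"; done
```

```text
t: 5.45
tool_pos: [0.4718, 0.1636, 0.1324]
orientation: [-3.133, -0.226, -0.002]
force: [-10.1, -3.2, 20.4]
opening: 0.0007
gripper_force: 11.2
t: 6.28
tool_pos: [0.4718, 0.1636, 0.1324]
force: [-10.6, -3.1, 19.5]
t: 7.12
tool_pos: [0.4718, 0.1636, 0.1324]
force: [-9.8, -3.8, 20.7]
t: 7.95
tool_pos: [0.4718, 0.1636, 0.1325]
force: [-10.4, -3.1, 21.1]
```

```bash
for i in 1 2 3 4; do python3 -m jog '0 0 0 -0.001 0; 0 0 0 -0.001 0; 0 0 0 -0.001 0; 0 0 0 -0.001 0; 0 0 0 -0.001 0; 0 0 0 -0.001 0; 0 0 0 -0.001 0; 0 0 0 -0.001 0; 0 0 0 -0.001 0; 0 0 0 -0.001 0'|egrep "t:|tool_pos|^force"; done
```

```text
t: 8.78
tool_pos: [0.4709, 0.1634, 0.1397]
force: [-2.6, -0.7, 2.4]
t: 9.62
tool_pos: [0.4711, 0.1635, 0.1499]
force: [-3.1, -0.7, 4.9]
t: 10.45
tool_pos: [0.4716, 0.1635, 0.1602]
force: [-0.1, -0.5, 4.0]
t: 11.28
tool_pos: [0.4712, 0.1635, 0.1699]
force: [4.7, 1.6, 3.7]
```

```bash
python3 -m jog '0 0 0 -0.001 0; 0 0 0 -0.001 0; 0 0 0 -0.001 0; 0 0 0 -0.001 0; 0 0 0 -0.001 0; 0 0 0 -0.001 0; 0 0 0 -0.001 0; 0 0 0 -0.001 0; 0 0 0 -0.001 0; 0 0 0 -0.001 0'|egrep "t:|tool_pos|^force"; python3 -m jog '0 0 0 -0.003 0; 0 0 0 -0.01 0; 0 0 0 -0.02 0; 0 0 0 -0.03 0; 0 0 0 -0.03 0; 0 0 0 -0.02 0; 0 0 0 0 0; 0 0 0 0 0; 0 0 0 0 0; 0 0 0 0 0';  python3 - <<'E'
from plant import robot
import cv2
im=robot.read_camera("scene")["color"][:,:,::-1][60:300,130:420]
cv2.imwrite("pics/s3.png",cv2.resize(im,None,fx=2.4,fy=2.4,interpolation=2))
E
```

```text
t: 12.12
tool_pos: [0.4707, 0.1634, 0.1794]
force: [0.0, -0.6, 0.3]
t: 12.95
tool_pos: [0.4704, 0.1633, 0.2913]
orientation: [3.133, 0.226, -0.004]
force: [-0.4, 0.7, -0.5]
opening: 0.0005
gripper_force: 0.0
```

View pics/s3.png

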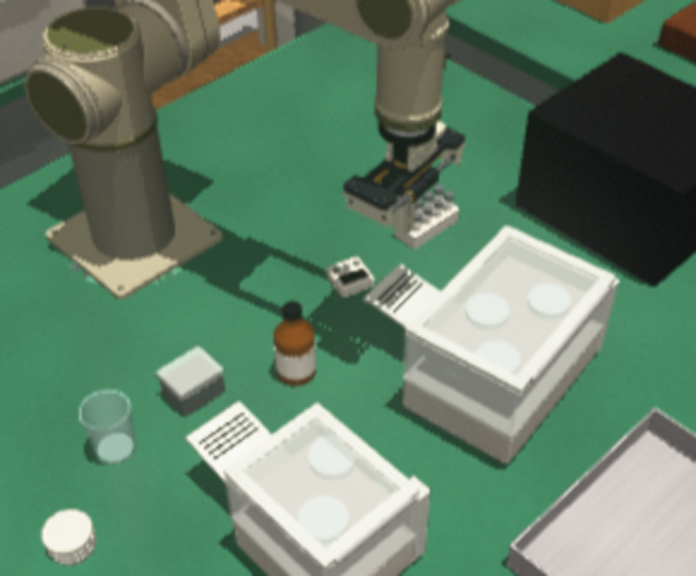

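Both lids are shut, both levers are at rest, the loose things are undisturbed and the hand is clear.

```bash
python3 -c "
from plant import robot
print(robot.close_job())"
```

```text
the job is handed in; nothing more can be done
None
```

I opened the wide chamber fully, held it open for over 3 s, eased it shut over about 4 s and took the hand clear; the job is handed in, with no verdict returned.

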